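# Set the hold-down clearance on a foot-bar jig

## Robot

A 6-joint arm with a two-finger parallel gripper is mounted at the origin on the work surface. World frame = base frame: x ahead of the robot, y to its left, z up, the work surface at z = 0. Lengths are in m, angles in rad, forces in N, time in s.
With the tool pointing down it reaches from about 0.325 to 0.775 m from the base axis. Payload 9.3 kg.
Tool frame: the origin (TCP) lies at the very end of the fingers, on their centre line; the grasp point (between the pads) lies 19 mm behind it; z points along the fingers, y is the line along which they close (so a half turn about z gives the same grasp; the last joint's range is limited). The gripper opens to 85 mm and grips with 20 to 120 N. Pads are 22 mm wide; open, the fingers measure 114 mm over their backs; the gripper's body (76 mm by 85 mm) begins 54 mm behind the grasp point. The pads swing forward as they close: fully open they stand 13 mm farther back than shut.
Start: joints at [-1.254, 0.259, 0.021, 1.334, 0, 1.418], TCP at [0.249, -0.49, 0.231] pointing down, gripper open.
Joint ranges: [-3.04, 3.04], [-0.91, 1.82], [-1.04, 1.36], [-1.92, 1.95], [-1.52, 1.45], [-3.14, 3.14]. Speed limits (rad/s): [2.22, 2.22, 2.79, 3.14, 3.14, 3.14].

## Interface

Orientations are given as a rotation vector (axis times angle).
In Python, from plant import r gives the robot as it stands. The module is installed in compiled form; this text tells all that it offers.
- The arm moves only by the tool drive_tool, never from a script. Its arguments are lists of equal length, an entry for each row: "xyz": the shift along the world's x, y, z in cm, a list of three; "dr": the turn, a rotation vector about the world's x, y, z in rad, a list of three; "hand": the closure in counts, from 0 (fully open) to 255 (shut). In form: {"xyz": [[x, y, z], ...], "dr": [[ax, ay, az], ...], "hand": [hand, ...]}. A call has 1 to 5 rows; each row is the pose to reach, as a shift and turn from the pose commanded when the call began; what a row does not reach only later rows make up. A row lasts 1/10 s, in which the tool goes at most 50 mm and 8.59 degrees, less where a joint would pass 70% of its speed; a pose out of reach is approached as far as the arm can. A call with a gripper value outside its range is refused whole. The fingers move at their own pace and stop on an object; the grip force is fixed at half the most. Time passes only in rows, so rows that repeat a pose let the fingers close. It gives the time, the measured TCP pose, the force, the opening and the grip force at its end, in the units of the state.
- r.observe(): the state, without advancing time (a new reading comes with each control period).
- r.grab_frame(name): name is "scene" or "top" or "wrist"; returns (picture, depth): 480x640x3 uint8, blue, green, red; 480x640 float32, m along the optical axis (not along the pixel's ray), 0 where there is no reading.
- r.camera_info(name): a dict with "vfov" (degrees; the focal length in pixels is half the picture's height over the tangent of half this angle, whatever the lens; pixels are square), "cx", "cy" (the principal point, pixels), "dist_coeffs" ([k1, k2, p1, p2, k3] as OpenCV has them; the pictures are not rectified), "T" (4x4, takes a point from camera to world coordinates). Camera axes: x right, y up, looking along -z (the intrinsics and any distortion apply to the point x, -y, -z); pixel columns grow to the right and rows downward; lengths in m; the calibration is good to about 2 mm. A picture is of the moment at which its call begins: read the wrist's pose just before it. camera_info takes no time and is no camera call; for the wrist camera it gives the pose at the moment of the call.
- r.job_done(): hands the job in; it is judged then, once.
The state is a dict: "time_s": time; "q": joint angles; "qvel": joint speeds; "effort": joint torques, N m; "ee_pos": TCP position; "orientation": TCP orientation; "wrist_force": force on the tool from outside, world axes, zero at the start; "torque": the same for the moment, N m; "opening": finger opening in m; "grasp_force": force on a finger pad.
Only numpy, scipy, OpenCV 4.12 (cv2) and the standard library are available. Lean on these libraries where they do the work, as an engineer would, in place of code of your own. Each camera call takes 0.05 s, during which the arm holds its last target. There are 200 camera calls.

## Task

Crank the jig's handle clockwise until the sliding jaw has pushed the black foot bar tight against the fixed jaw; then turn the winged thumbscrew on the bridge clockwise until it seats on the bar, and back it off a quarter turn so that the shoe just clears. Finish still gripping the thumbscrew's wings between the fingers, keeping it steady at that quarter turn (do not let go), and leave everything else on the bench where it is.

Things in the scene. Friction and masses are not known exactly. Their poses are not given: they have to be found in the camera images.
- jig: grey steel clamping jig fixed to the bench. Its base plate is 170 mm (own x) by 310 mm (own y), 18 mm thick; the origin lies on the bench. In its frame: the housing with the crank is at y = -85 mm (top at z = 60 mm), the fixed jaw's face at y = +93 mm, and the bridge (36 mm wide along x, top at z = 93 mm) reaches from the fixed jaw over the foot bar and carries the thumbscrew at x = 0, y = +70 mm. Own z points up
- crank_axis (a point): point on the crank's upright axis (jig x = 0, y = -85 mm), level with the middle of the crank's handle, 96 mm above the bench
- crank_grip (a point): middle of the crank's upright black round handle: 22 mm across, 45 mm tall (72 to 117 mm above the bench), 55 mm from the crank's axis, spinning freely on its own pin. It stays level as the crank turns in its horizontal circle; the crank's flat arm lies 63 to 71 mm above the bench
- crank (a joint): crank angle in rad, growing clockwise seen from above. At angle q the handle lies in the direction (-0.349 - q) rad from the jig's x axis, counted anticlockwise from above. Each rad slides the jaw 12 mm towards +y of the jig. At 2.40 the bar is tight between the jaws, and the crank stops hard at 2.42; it starts at 0.2 to 1.2. Turning takes about 0.22 N m (4 N at the handle), plus the jaw's push; it stays where it is left
- jaw: sliding steel jaw, 120 mm (jig x) by 22 mm (jig y), 39 mm tall; origin on the underside in its middle; moves along jig y with the crank
- bar_center (a point): middle of the black ribbed rubber foot bar that lies loose on the jig's base plate between the jaws: 176 mm long (along jig x), 46 mm wide, 30 mm thick, round ends; top 48 mm above the bench. It starts a few mm short of the fixed jaw; tight against it, its middle is at jig y = +70 mm
- bar: the same foot bar, origin under its middle, own x along its length
- wing (a point): the two-winged grip of the steel thumbscrew: an upright flat plate 40 mm long (own x), 9 mm thick (own y), 26 mm tall; origin at its middle, 115.5 mm above the bench (102.5 to 128.5 mm). The thumbscrew's axis is upright through this origin; under the wings is a collar 26 mm across, standing on the bridge top at 93 mm. The wings turn but do not rise or sink
- thumbscrew (a joint): thumbscrew angle in rad, growing clockwise seen from above (tightening). Each rad lowers the shoe 1.6 mm. At 4.50 the shoe is seated on the bar and the screw stops hard; it starts at 0.6 to 2.6. A quarter turn back from the seat is 2.93. Turning takes about 0.06 N m; it stays where it is left
- shoe: round steel shoe 24 mm across under the bridge, which the thumbscrew lowers onto the bar; origin on its underside, which touches the bar's top at 48 mm above the bench
- spare_bar: loose black rubber foot bar, 176 x 46 x 30 mm, like the one in the jig, lying beside the jig; leave alone
- spare_bar2: another loose foot bar of the same kind, off to the left; leave alone
- tape: roll of tape lying flat, 80 mm across, 24 mm high, just beyond the jig; leave alone
- washer: steel washer 24 mm across, 6 mm high, lying on the near corner of the jig's base plate by the crank; leave alone
- cutter: slim knife with a red handle, 150 mm long, 19 mm high, lying in front of the jig; leave alone
- glue: white glue bottle with a nozzle, 48 mm across, 136 mm tall, standing to the left; leave alone
- driver: screwdriver with an orange handle, 190 mm long, lying to the right; leave alone
- buckle: green and black plastic buckle, 60 x 45 mm, 56 mm tall, standing to the right; leave alone
There are look-alikes about, which are no part of the job. What is shaped like the bar but blue, orange or red is not meant.

How it is judged:
On the way, in this order (a step that is already met when the one before it is completed fails the run):
1. the jaw is cranked home and the bar is tight against the fixed jaw (value of joint crank above 2.27 rad and y of bar_center in the frame of jig between 0.067 and 0.073 m and contact force between jaw and bar above 0.5 N and value of joint thumbscrew below 4.2 rad), for 0.1 s.
2. then the thumbscrew is turned down until its shoe seats on the bar (value of joint thumbscrew above 4.38 rad and contact force between shoe and bar above 0.3 N), for 0.1 s.
At the end, for the whole second after the job is handed in: Crank beyond 2.27 rad, bar middle within 3 mm of jig y = 70 mm; the thumbscrew, once seated (beyond 4.38 rad), stands still at 2.93 +/- 0.32 rad, a quarter turn back, the shoe clear of the bar, and the fingers hold its wings with over 3 N (value of joint crank above 2.27 rad and y of bar_center in the frame of jig between 0.067 and 0.073 m and value of joint thumbscrew between 2.609 and 3.249 rad and velocity of joint thumbscrew between -0.05 and 0.05 rad/s and contact force between the fingers and thumbscrew above 3 N and contact force between shoe and bar below 0.2 N); the arm keeps its last pose, push and grip.
It fails at once if a bystander is moved by more than 25 mm (distance of any of spare_bar, spare_bar2, tape, washer, cutter, glue, driver, buckle from where it was at the start of the episode above 0.025 m).
It fails at once if a standing thing is tipped over (angle between any of glue, buckle's own z axis and vertical above 0.5 rad).
It also fails if it takes over 72 s, if anything falls off the work surface, if the arm or the gripper's body presses on something with over 40 N, if the wrist force passes 120 N, or if a joint passes its speed limit or range.

## Working session

There is one attempt and no reset: what is moved stays moved. The work goes in short steps, Python scripts to look and compute and a tool call to move; the robot and the scene stay as the last step left them, time stands still between calls to the robot, and variables do not carry over. Pictures are saved under pics/ and viewed, at most 10 in all, crops included, and the job is handed in when it is done.

Besides the shell and the picture viewer there is one more tool, called after "Request:" as name(argument=value, ...) on one line, values as JSON. drive_tool: Moves the arm, as the interface text tells. Its arguments: {"type":"object","properties":{"xyz":{"type":"array","items":{"type":"array","items":{"type":"number"}}},"dr":{"type":"array","items":{"type":"array","items":{"type":"number"}}},"hand":{"type":"array","items":{"type":"number"}}},"required":["xyz","dr","hand"]}

```bash
mkdir -p pics
cat > h.py <<'E'
import numpy as np, cv2
from plant import r
def K(n):
    c=r.camera_info(n); f=240/np.tan(np.radians(c["vfov"])/2)
    return np.array([[f,0,c["cx"]],[0,f,c["cy"]],[0,0,1.]]),np.array(c["dist_coeffs"],float),np.array(c["T"])
def ray(n,px,z,cam=None):
    k,d,T=cam or K(n)
    u=cv2.undistortPoints(np.array(px,float).reshape(-1,1,2),k,d).reshape(-1,2)
    v=np.c_[u[:,0],-u[:,1],-np.ones(len(u))]@T[:3,:3].T
    o=T[:3,3]; return o+v*((z-o[2])/v[:,2])[:,None]
def cloud(n,dep,cam=None):
    k,d,T=cam or K(n)
    v,u=np.mgrid[:480,:640]
    p=cv2.undistortPoints(np.stack([u,v],-1).reshape(-1,1,2).astype(float),k,d).reshape(480,640,2)
    P=np.stack([p[...,0]*dep,-p[...,1]*dep,-dep],-1)
    return P@T[:3,:3].T+T[:3,3]
E
python3 - <<'E'
from h import *
for n in("top","scene"):
    im,d=r.grab_frame(n); cv2.imwrite(f"pics/{n}0.png",im); np.savez(f"{n}0.npz",im=im,d=d)
    k,dc,T=K(n); print(n,k[0,0],dc,T.round(3).tolist())
print(r.observe())
E
```

```text
top 582.8988117538748 [-0.10498715  0.          0.          0.          0.        ] [[-0.005, 0.982, -0.191, 0.194], [-1.0, -0.004, 0.005, -0.001], [0.004, 0.191, 0.982, 1.399], [0.0, 0.0, 0.0, 1.0]]
scene 546.01952087765 [-0.05562276  0.          0.          0.          0.        ] [[-0.722, -0.564, 0.401, 1.084], [0.692, -0.586, 0.423, 0.655], [-0.003, 0.583, 0.813, 1.368], [0.0, 0.0, 0.0, 1.0]]
{'time_s': 0.1, 'q': array([-1.25361814e+00,  2.59121064e-01,  2.08545168e-02,  1.33371875e+00,
        1.16864318e-05,  1.41818521e+00]), 'qvel': array([-1.58859877e-03, -5.97657341e-05,  1.92431947e-03,  5.50155695e-04,
       -3.12194913e-03,  6.00143816e-04]), 'effort': array([ 6.06867514e-03, -5.56694877e+01,  3.45069301e+01,  1.16580565e-02,
       -1.05636482e-04,  1.66179177e-05]), 'ee_pos': array([ 0.24889809, -0.4901761 ,  0.23074133]), 'orientation': array([-3.05416761e+00, -7.30899917e-01,  1.35156458e-04]), 'wrist_force': array([-1.07201152,  0.0483115 , -0.24352441]), 'torque': array([-0.00168514, -0.01601989,  0.01895549]), 'grasp_force': 0.0, 'opening': 0.0854205199826791}
```

View pics/top0.png

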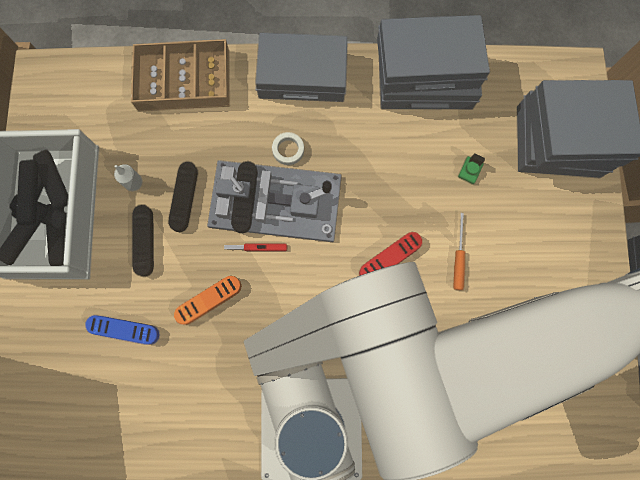

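View pics/scene0.png

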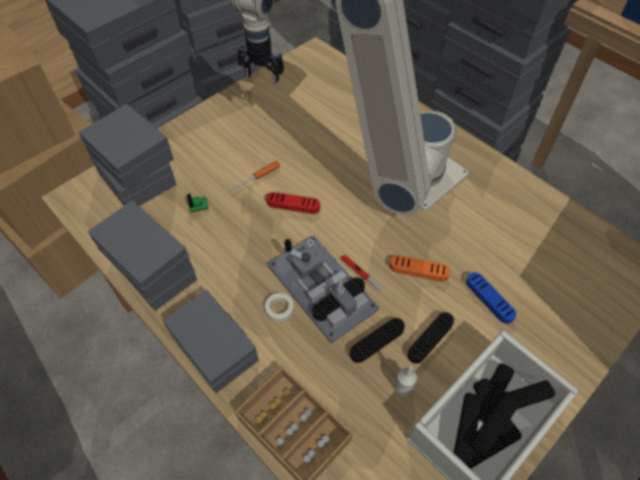

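Top view: the jig is at about (275,200), with the crank handle at (327,187), the wing at about (238,184) and the bar inside the jig at (243,197). The other black bars at (183,197) and (143,240) are spares outside the jig, and the ones in the bin don't count. The blue, orange and red bars are decoys. Next I'll take an enlarged crop and depth measurements.

Run:
```python
from h import *
z=np.load("top0.npz"); im,d=z["im"],z["d"]
cv2.imwrite("pics/crop0.png",cv2.resize(im[145:250,195:355],None,fx=5,fy=5,interpolation=cv2.INTER_CUBIC))
P=cloud("top",d); X,Y,Z=P[...,0],P[...,1],P[...,2]
roi=np.zeros((480,640),bool); roi[145:250,195:355]=1
# base plate: height 18
m=(roi&(abs(Z-.018)<.006)); print("bench z",np.median(Z[roi&(abs(Z)<.01)]))
g=cv2.cvtColor(im,cv2.COLOR_BGR2HSV); jig=roi&(g[...,1]<60)&(Z>.009)
n,l,s,c=cv2.connectedComponentsWithStats(jig.astype('u1')); i=1+np.argmax(s[1:,4]); print(s[i])
q=P[(l==i)]; rc=cv2.minAreaRect(q[:,:2].astype('f4')*1000); print("jig all",rc)
for a,b in((.1,.14),(.085,.1),(.052,.065)):
    mm=roi&(Z>a)&(Z<b); n,l2,s2,c2=cv2.connectedComponentsWithStats(mm.astype('u1'))
    for j in range(1,n):
        if s2[j,4]>8:
            w=P[l2==j]; print(a,b,s2[j,4],c2[j].round(1),w.mean(0).round(4),cv2.minAreaRect(w[:,:2].astype('f4')*1000))
```

```text
bench z 0.0005077269238658033
[ 207  160  134   82 8577]
jig all ((418.51910400390625, 102.65074920654297), (311.44207763671875, 420.3808898925781), 82.81234741210938)
0.1 0.14 128 [237.2 185.7] [0.5495 0.1653 0.1184] ((551.4100341796875, 166.09027099609375), (34.839656829833984, 25.89334487915039), 6.917496681213379)
0.1 0.14 71 [326.9 185.1] [ 0.5508 -0.0389  0.1149] ((551.7911376953125, -39.05863952636719), (18.947959899902344, 18.076269149780273), 50.97488784790039)
0.085 0.1 408 [231.1 187.7] [0.5519 0.1828 0.093 ] ((553.3961791992188, 179.63726806640625), (78.77008819580078, 37.70210266113281), 83.07567596435547)
0.085 0.1 19 [326.7 189.9] [ 0.5456 -0.0391  0.0922] ((546.914794921875, -38.8182373046875), (20.95003318786621, 8.941386222839355), 89.79251098632812)
0.052 0.065 147 [227.1 172.2] [0.6004 0.1986 0.0564] ((600.2871704101562, 198.51577758789062), (31.76742172241211, 32.752994537353516), 83.7997817993164)
0.052 0.065 444 [262.8 194.6] [0.5444 0.1118 0.057 ] ((545.3937377929688, 111.92037200927734), (22.831974029541016, 121.60128021240234), 82.92376708984375)
0.052 0.065 589 [303.7 200.1] [0.5297 0.0147 0.06  ] ((532.980712890625, 12.000186920166016), (63.70317077636719, 71.9708480834961), 82.94268035888672)
0.052 0.065 230 [222.2 205.4] [0.5183 0.208  0.0569] ((519.6400756835938, 207.35301208496094), (31.65266990661621, 47.689998626708984), 85.8652572631836)
```

View pics/crop0.png

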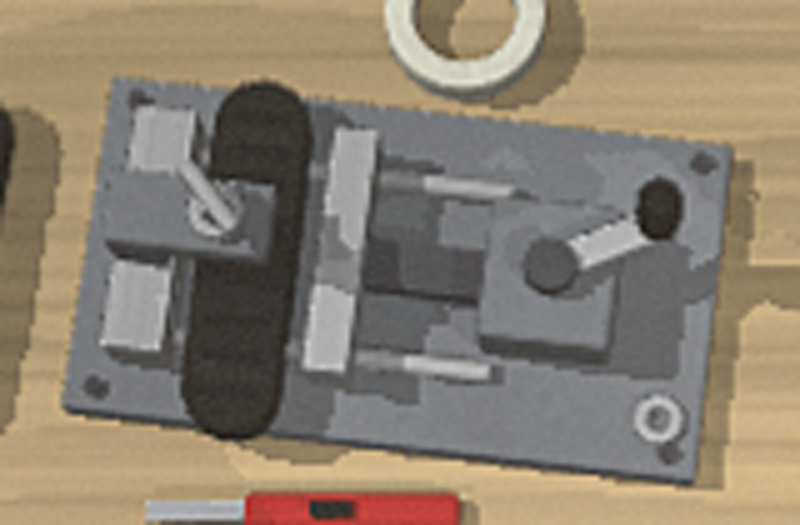

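The crop confirms it: black upright handle at crop (660,208), which is px (327,187). The two-winged screw is at crop (210,195), px (237,184), and the jig bar passes under the bridge. The depth data agree: axis to handle is about 54 mm and q≈0.76, and the jaw sits at jig y≈16 mm, as it should for that q. Jig yaw is about -7°, origin about (0.543, 0.096). Now I'll move above the crank.

Request:
drive_tool(xyz=[[5,5,0],[8,10,0],[11,15,0],[14,20,0],[17,25,0]], dr=[[0,0,0.14],[0,0,0.28],[0,0,0.42],[0,0,0.56],[0,0,0.7]], hand=[0,0,0,0,0])

```text
time_s: 0.6
ee_pos: [0.3919, -0.2843, 0.231]
orientation: [-2.614, -1.741, 0.0]
wrist_force: [1.4, -1.0, 0.2]
opening: 0.0854
grasp_force: 0.0
```

Run:
```python
from h import *
o=r.observe(); print(o["ee_pos"],o["orientation"],o["q"].round(3),o["time_s"])
z=np.load("top0.npz"); im,d=z["im"],z["d"]
P=cloud("top",d);Z=P[...,2]
roi=np.zeros((480,640),bool); roi[150:250,200:350]=1
w=P[roi&(Z>.11)&(P[...,1]>.1)][:,:2]; e,v=np.linalg.eigh(np.cov(w.T)); print("wing ax",w.mean(0),np.degrees(np.arctan2(v[1,1],v[0,1])),np.sqrt(e))
# plate outline on z=18mm
pl=(roi&(Z>.012)&(Z<.024)).astype('u1'); ys,xs=np.nonzero(pl)
q=ray("top",np.c_[xs,ys],.018); q=q[(q[:,1]>-.09)&(q[:,1]<.28)&(q[:,0]>.4)&(q[:,0]<.67)]
print(cv2.minAreaRect(q[:,:2].astype('f4')*1000))
for k in (P[(Z>.09)&(P[...,1]<0)&roi],): print(cv2.minEnclosingCircle(k[:,:2].astype('f4')*1000), k.mean(0))
```

```text
[ 0.39186082 -0.28430623  0.23103999] [-2.61436895e+00 -1.74128414e+00  6.52602420e-05] [-0.801  0.147 -0.125  1.3    0.     1.165] 0.6
wing ax [0.54996114 0.16527758] -142.65543999070593 [0.00309111 0.01161546]
((544.2080688476562, 86.52560424804688), (326.2934875488281, 249.39906311035156), 89.71488189697266)
((377.2131042480469, -19.244855880737305), 184.5355682373047) [ 0.41268121 -0.02453187  0.60788388]
```

Request:
drive_tool(xyz=[[2.7,4.1,-0.5],[5.4,8.2,-1],[8.1,12.3,-1.5],[10.8,16.4,-2],[13.5,20.5,-2]], dr=[[0,0,0.15],[0,0,0.3],[0,0,0.45],[0,0,0.6],[0,0,0.74]], hand=[0,0,0,0,0])

```text
time_s: 1.1
ee_pos: [0.5267, -0.0791, 0.2105]
orientation: [-1.806, -2.569, 0.001]
wrist_force: [0.4, -1.3, 0.3]
opening: 0.0851
grasp_force: 0.0
```

Run:
```python
from h import *
o=r.observe(); print(o["ee_pos"],o["orientation"],o["q"].round(3))
cam=K("wrist"); im,d=r.grab_frame("wrist"); cv2.imwrite("pics/w1.png",im)
P=cloud("wrist",d,cam); Z=P[...,2]; np.savez("w1.npz",im=im,P=P)
print(cam[0][0,0],cam[2].round(3).tolist())
for a,b in((.108,.125),(.052,.0625)):
    mm=(Z>a)&(Z<b); n,l,s,c=cv2.connectedComponentsWithStats(mm.astype('u1'))
    for j in range(1,n):
        if s[j,4]>60:
            w=P[l==j]; print(a,s[j,4],c[j].round(),w.mean(0).round(4),cv2.minAreaRect(w[:,:2].astype('f4')*1000))
```

```text
[ 0.52670418 -0.07906629  0.21047584] [-1.80628733e+00 -2.56894333e+00  7.16821974e-04] [-0.307  0.237 -0.061  1.274 -0.     0.919]
390.71359979333215 [[0.941, -0.321, -0.104, 0.5], [0.337, 0.896, 0.289, -0.004], [0.0, -0.308, 0.952, 0.353], [0.0, 0.0, 0.0, 1.0]]
0.108 870 [380. 197.] [ 0.5531 -0.0364  0.1147] ((553.5291137695312, -37.09133529663086), (20.963836669921875, 19.35810661315918), 82.5064926147461)
0.052 1072 [495.  10.] [0.5907 0.1031 0.0558] ((587.8375854492188, 99.36981201171875), (45.628517150878906, 18.260095596313477), 20.217477798461914)
0.052 6918 [368. 102.] [0.5314 0.0167 0.0594] ((533.8734130859375, 13.405473709106445), (64.29086303710938, 70.46016693115234), 82.91073608398438)
0.052 572 [624. 313.] [ 0.8053 -0.0654  0.0577] ((804.73095703125, -63.403350830078125), (12.404378890991211, 52.92087173461914), 7.0677666664123535)
```

View pics/w1.png

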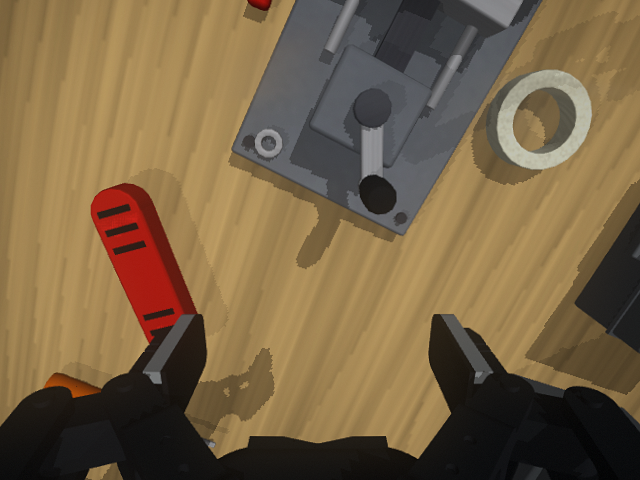

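Wrist view: handle top at (380,195), hub at (372,107), washer at (268,143), all clear of the finger path. Both cameras put the handle near (0.553,-0.038). Descending over the handle next. I'll close to a loose cage, so the pads push tangentially and radial error can slip.

Request:
drive_tool(xyz=[[2.6,4.1,-1],[2.6,4.1,-5],[2.6,4.1,-9],[2.6,4.1,-12.9],[2.6,4.1,-12.9]], dr=[[0,0,0.02],[0,0,0.02],[0,0,0.02],[0,0,0.02],[0,0,0.02]], hand=[0,0,0,0,150])

```text
time_s: 1.65
ee_pos: [0.5492, -0.0393, 0.0776]
orientation: [-1.784, -2.576, 0.005]
wrist_force: [-1.1, -0.8, 0.4]
opening: 0.073
grasp_force: 0.0
```

Request:
drive_tool(xyz=[[0,0,0],[0,0,0],[0,0,0],[0,0,0]], dr=[[0,0,0],[0,0,0],[0,0,0],[0,0,0]], hand=[170,175,175,175])

```text
time_s: 2.05
ee_pos: [0.5531, -0.0404, 0.0838]
orientation: [1.788, 2.58, 0.001]
wrist_force: [-0.5, -0.5, -0.6]
opening: 0.0267
grasp_force: 0.0
```

Request:
drive_tool(xyz=[[-0.75,-0.2,0],[-1.5,-0.3,0],[-2.3,-0.3,0],[-3.1,-0.2,0],[-3.85,0,0]], dr=[[0,0,-0.14],[0,0,-0.28],[0,0,-0.42],[0,0,-0.56],[0,0,-0.7]], hand=[175,175,175,175,175])

```text
time_s: 2.55
ee_pos: [0.5154, -0.0408, 0.0836]
orientation: [2.569, 1.802, 0.005]
wrist_force: [5.6, -1.9, -1.2]
opening: 0.0264
grasp_force: 2.6
```

Request:
drive_tool(xyz=[[-0.7,0.3,0],[-1.4,0.75,0],[-2.0,1.25,0],[-2.5,1.8,0],[-2.95,2.45,0]], dr=[[0,0,-0.14],[0,0,-0.28],[0,0,-0.42],[0,0,-0.56],[0,0,-0.7]], hand=[175,175,175,175,175])

```text
time_s: 3.05
ee_pos: [0.4857, -0.0166, 0.0836]
orientation: [3.032, 0.812, 0.005]
wrist_force: [3.7, -4.7, -0.1]
opening: 0.027
grasp_force: 2.8
```

Request:
drive_tool(xyz=[[-0.27,0.52,0],[-0.41,0.89,0],[-0.48,1.1,0],[-0.53,1.26,0]], dr=[[0,0,-0.1],[0,0,-0.17],[0,0,-0.21],[0,0,-0.24]], hand=[175,175,175,175])

```text
time_s: 3.45
ee_pos: [0.4801, -0.0038, 0.0835]
orientation: [3.107, 0.45, 0.004]
wrist_force: [1.0, -3.6, 1.6]
opening: 0.0269
grasp_force: 2.3
```

Request:
drive_tool(xyz=[[-0.05,0.12,0],[-0.07,0.24,0],[-0.09,0.36,0],[-0.09,0.36,0]], dr=[[0,0,-0.03],[0,0,-0.05],[0,0,-0.07],[0,0,-0.07]], hand=[175,175,175,175])

```text
time_s: 3.85
ee_pos: [0.4785, 0.0004, 0.0828]
orientation: [3.122, 0.343, 0.002]
wrist_force: [1.2, -3.8, 2.4]
opening: 0.0271
grasp_force: 2.2
```

Request:
drive_tool(xyz=[[-0.02,0.1,0],[-0.04,0.2,0],[-0.04,0.2,0]], dr=[[0,0,-0.02],[0,0,-0.04],[0,0,-0.04]], hand=[175,175,175])

```text
time_s: 4.15
ee_pos: [0.4785, 0.0014, 0.0827]
orientation: [3.126, 0.279, 0.002]
wrist_force: [2.3, -10.8, 4.3]
opening: 0.0271
grasp_force: 5.3
```

Request:
drive_tool(xyz=[[-0.02,0.1,0],[-0.04,0.2,0],[-0.04,0.2,0],[-0.04,0.2,0]], dr=[[0,0,-0.01],[0,0,-0.01],[0,0,-0.01],[0,0,-0.01]], hand=[175,175,175,175])

```text
time_s: 4.55
ee_pos: [0.4786, 0.0021, 0.0829]
orientation: [3.125, 0.263, 0.003]
wrist_force: [3.6, -16.5, 2.7]
opening: 0.0266
grasp_force: 8.7
```

Run:
```python
from h import *
o=r.observe(); print(o["ee_pos"],o["q"].round(2),o["wrist_force"])
im,d=r.grab_frame("top"); P=cloud("top",d); Z=P[...,2]; np.savez("top1.npz",im=im,P=P)
print(im.shape); cv2.imwrite("pics/top1.png",cv2.resize(im[145:250,195:355],None,fx=5,fy=5,interpolation=cv2.INTER_CUBIC))
roi=np.zeros((480,640),bool); roi[145:250,195:290]=1
mm=roi&(Z>.052)&(Z<.062); n,l,s,c=cv2.connectedComponentsWithStats(mm.astype('u1'))
for j in range(1,n):
    if s[j,4]>40: w=P[l==j]; print(s[j,4],c[j].round(),w.mean(0).round(4),cv2.minAreaRect(w[:,:2].astype('f4')*1000))
```

```text
[0.47863311 0.00213294 0.08285213] [-0.17  0.23 -0.42  0.92 -0.    2.81] [  3.63022861 -16.47024649   2.69601127]
(480, 640, 3)
150 [227. 172.] [0.6008 0.1981 0.0567] ((599.3209228515625, 198.0609588623047), (33.54423141479492, 33.915836334228516), 76.25222778320312)
395 [254. 193.] [0.5493 0.132  0.0567] ((548.7051391601562, 133.27447509765625), (25.462011337280273, 120.27527618408203), 83.20992279052734)
229 [222. 205.] [0.5186 0.2081 0.0564] ((519.97900390625, 208.58352661132812), (30.73312759399414, 48.39695739746094), 83.34605407714844)
```

View pics/top1.png

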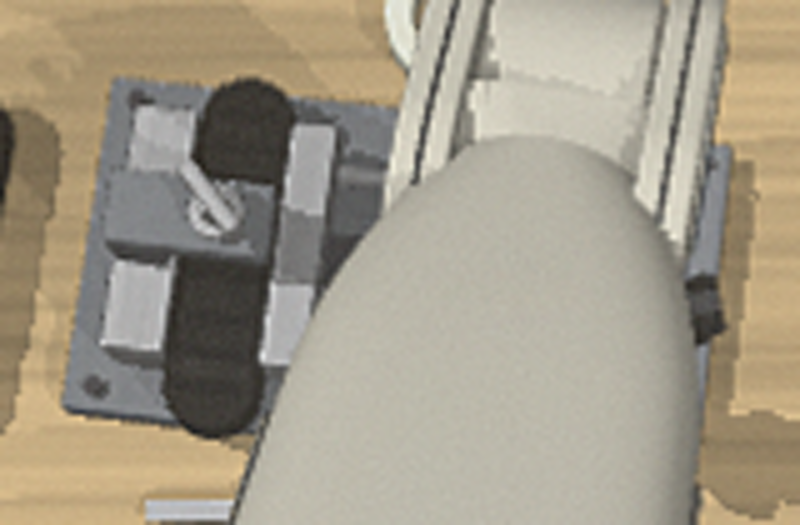

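The jaw has moved about 20.6 mm, so the crank is at ≈2.4. The bar at crop (225,260) is flush between the jaws, and handle force is up at 17 N, so it's tight. Releasing and lifting.

Request:
drive_tool(xyz=[[0.03,-0.15,0],[0.03,-0.2,0],[0.03,-0.2,0],[0.03,-0.2,0],[0.03,-0.2,0]], dr=[[0,0,0],[0,0,0],[0,0,0],[0,0,0],[0,0,0]], hand=[170,120,60,20,20])

```text
time_s: 5.1
ee_pos: [0.4773, 0.0029, 0.0821]
orientation: [-3.13, -0.267, 0.001]
wrist_force: [-0.9, -0.1, -0.2]
opening: 0.0783
grasp_force: 0.0
```

Request:
drive_tool(xyz=[[0,0,4],[0,0,8],[0,0,12],[2,4,12],[4,8,12]], dr=[[0,0,0],[0,0,0],[0,0,0.14],[0,0,0.28],[0,0,0.42]], hand=[0,0,0,0,0])

```text
time_s: 5.6
ee_pos: [0.5186, 0.083, 0.204]
orientation: [3.004, 0.917, 0.005]
wrist_force: [0.0, -1.1, -0.2]
opening: 0.0855
grasp_force: 0.0
```

Request:
drive_tool(xyz=[[1,2,0],[2,4,0],[2.5,6,0],[3,7,0],[3.4,8,0]], dr=[[0,0,0.15],[0,0,0.3],[0,0,0.45],[0,0,0.6],[0,0,0.75]], hand=[0,0,0,0,0])

```text
time_s: 6.1
ee_pos: [0.5516, 0.1636, 0.2019]
orientation: [-2.455, -1.959, 0.001]
wrist_force: [0.4, 0.3, 0.6]
opening: 0.0854
grasp_force: 0.0
```

Request:
drive_tool(xyz=[[0,0,0],[0,0,0],[0,0,0],[0,0,0],[0,0,0]], dr=[[0,0,0.15],[0,0,0.3],[0,0,0.45],[0,0,0.6],[0,0,0.75]], hand=[0,0,0,0,0])

```text
time_s: 6.6
ee_pos: [0.5514, 0.1628, 0.202]
orientation: [-1.568, -2.722, 0.0]
wrist_force: [-0.3, -0.0, 0.7]
opening: 0.0852
grasp_force: 0.0
```

Request:
drive_tool(xyz=[[0,0,0],[0,0,0],[0,0,0],[0,0,0],[0,0,0]], dr=[[0,0,0.15],[0,0,0.3],[0,0,0.45],[0,0,0.6],[0,0,0.75]], hand=[0,0,0,0,0])

```text
time_s: 7.1
ee_pos: [0.5514, 0.1628, 0.202]
orientation: [-0.462, -3.107, -0.0]
wrist_force: [0.7, -0.6, 0.7]
opening: 0.0854
grasp_force: 0.0
```

Request:
drive_tool(xyz=[[0,0,0],[0,0,0],[0,0,0],[0,0,0],[0,0,0]], dr=[[0,0,0.15],[0,0,0.3],[0,0,0.45],[0,0,0.6],[0,0,0.75]], hand=[0,0,0,0,0])

```text
time_s: 7.6
ee_pos: [0.5514, 0.1628, 0.2021]
orientation: [0.708, -3.06, -0.001]
wrist_force: [1.2, -0.1, 0.1]
opening: 0.0858
grasp_force: 0.0
```

Run:
```python
from h import *
from scipy.spatial.transform import Rotation as R
o=r.observe(); y=R.from_rotvec(o["orientation"]).as_matrix()[:,1]; print(o["time_s"],o["ee_pos"],o["q"].round(3),"theta",np.degrees(np.arctan2(y[1],y[0])))
cam=K("wrist"); im,d=r.grab_frame("wrist"); cv2.imwrite("pics/w2.png",im)
P=cloud("wrist",d,cam); Z=P[...,2]
mm=(Z>.123)&(Z<.134)&(P[...,1]>.1)&(P[...,1]<.23)&(abs(P[...,0]-.55)<.05); w=P[mm][:,:2]; e,v=np.linalg.eigh(np.cov(w.T))
print(len(w),np.argwhere(mm).mean(0),w.mean(0),np.degrees(np.arctan2(v[1,1],v[0,1])),np.sqrt(e*12),cv2.minAreaRect(w.astype('f4')*1000))
mm=(Z>.088)&(Z<.097)&(P[...,1]>.1); print(cv2.minAreaRect(P[mm][:,:2].astype('f4')*1000))
im,d=r.grab_frame("top"); P=cloud("top",d); Z=P[...,2]
roi=np.zeros((480,640),bool); roi[145:250,195:355]=1
mm=roi&(Z>.1)&(Z<.125)&(P[...,1]<.05); print("handle",P[mm].mean(0),mm.sum())
```

```text
7.6 [0.55137692 0.16280849 0.20205465] [ 0.141  0.311  0.021  1.282  0.    -0.314] theta 116.05223257415683
937 [256.81109925 322.66915688] [0.55111141 0.16643746] -143.34338187639256 [0.00887897 0.03895604] ((551.448974609375, 168.0111083984375), (39.639129638671875, 11.47564697265625), 36.90857696533203)
((685.8887329101562, 160.63641357421875), (78.54277038574219, 304.820556640625), 81.17578125)
handle [ 0.47774123 -0.00245583  0.11448242] 78
```

View pics/w2.png

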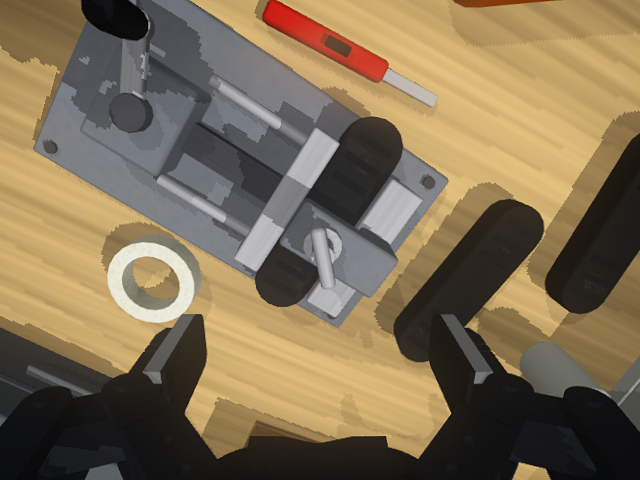

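Wrist view: wing centre at (322,257), with the handle far off at (115,15). The wing is at (0.5511,0.1664), measures 39 x 8.9 mm, and points at 36.7°. The crank handle reads φ≈-164.5°, so q≈2.40. Aligning and descending.

Request:
drive_tool(xyz=[[0,0.35,0],[0,0.35,-3],[0,0.35,-7],[0,0.35,-9.5],[0,0.35,-9.5]], dr=[[0,0,0.14],[0,0,0.19],[0,0,0.19],[0,0,0.19],[0,0,0.19]], hand=[0,0,0,0,0])

```text
time_s: 8.2
ee_pos: [0.5495, 0.1659, 0.104]
orientation: [0.978, -2.979, -0.002]
wrist_force: [-0.7, -0.4, 0.3]
opening: 0.0854
grasp_force: 0.0
```

Request:
drive_tool(xyz=[[0,0,0],[0,0,0],[0,0,0],[0,0,0],[0,0,0]], dr=[[0,0,0],[0,0,0],[0,0,0],[0,0,0],[0,0,0]], hand=[120,200,225,240,255])

```text
time_s: 8.7
ee_pos: [0.5519, 0.1661, 0.1079]
orientation: [-0.985, 2.982, -0.0]
wrist_force: [-0.6, 1.0, 0.5]
opening: 0.0123
grasp_force: 0.0
```

Request:
drive_tool(xyz=[[0,0,0],[0,0,0],[0,0,0]], dr=[[0,0,0],[0,0,0],[0,0,0]], hand=[255,255,255])

```text
time_s: 9.0
ee_pos: [0.5517, 0.1664, 0.108]
orientation: [-0.986, 2.982, 0.0]
wrist_force: [-2.0, 2.5, 4.9]
opening: 0.0076
grasp_force: 58.9
```

Gripped: 59 N, opening about the wing thickness. Turning clockwise.

Request:
drive_tool(xyz=[[0,0,0],[0,0,0],[0,0,0],[0,0,0],[0,0,0]], dr=[[0,0,-0.12],[0,0,-0.24],[0,0,-0.36],[0,0,-0.48],[0,0,-0.6]], hand=[255,255,255,255,255])

```text
time_s: 9.5
ee_pos: [0.5515, 0.1667, 0.108]
orientation: [-0.053, 3.141, 0.002]
wrist_force: [-2.5, 4.2, 6.4]
opening: 0.0078
grasp_force: 59.1
```

Request:
drive_tool(xyz=[[0,0,0],[0,0,0],[0,0,0],[0,0,0],[0,0,0]], dr=[[0,0,-0.12],[0,0,-0.24],[0,0,-0.36],[0,0,-0.48],[0,0,-0.6]], hand=[255,255,255,255,255])

```text
time_s: 10.0
ee_pos: [0.5516, 0.1671, 0.108]
orientation: [0.877, 3.016, 0.003]
wrist_force: [-2.0, 5.8, 5.9]
opening: 0.0076
grasp_force: 59.0
```

Request:
drive_tool(xyz=[[0,0,0],[0,0,0],[0,0,0],[0,0,0],[0,0,0]], dr=[[0,0,-0.12],[0,0,-0.24],[0,0,-0.36],[0,0,-0.48],[0,0,-0.6]], hand=[255,255,255,255,255])

```text
time_s: 10.5
ee_pos: [0.5519, 0.1674, 0.108]
orientation: [-1.729, -2.623, -0.005]
wrist_force: [-0.0, 6.8, 4.6]
opening: 0.0078
grasp_force: 58.9
```

```bash
cat > s.py <<'E'
from h import *
from scipy.spatial.transform import Rotation as R
o=r.observe(); y=R.from_rotvec(o["orientation"]).as_matrix()[:,1]
print(o["time_s"],o["ee_pos"].round(4),o["q"].round(3),"theta",np.arctan2(y[1],y[0]).round(3),o["torque"].round(3),o["wrist_force"].round(1),o["effort"][5].round(3),o["opening"])
E
python3 s.py
```

```text
10.5 [0.5519 0.1674 0.108 ] [ 0.148  0.364 -0.148  1.058  0.002  1.314] theta 0.405 [1.381 0.135 0.106] [-0.   6.8  4.6] -1.91 0.007822734458328207
```

Request:
drive_tool(xyz=[[0,0,0],[0,0,0],[0,0,0],[0,0,0]], dr=[[0,0,-0.1],[0,0,-0.2],[0,0,-0.3],[0,0,-0.4]], hand=[255,255,255,255])

```text
time_s: 10.9
ee_pos: [0.5522, 0.1675, 0.1081]
orientation: [-2.213, -2.229, -0.005]
wrist_force: [1.1, 7.0, 4.3]
opening: 0.0073
grasp_force: 75.2
```

```bash
python3 s.py
```

```text
10.9 [0.5522 0.1675 0.1081] [ 0.148  0.364 -0.147  1.057  0.002  1.712] theta 0.007 [ 1.227 -0.006  1.423] [1.1 7.  4.3] -0.224 0.007278315095901382
```

The torque jumped to 1.4 N m, so the screw is at its hard stop. I'll hold briefly, then ease back to find where the load disappears.

Request:
drive_tool(xyz=[[0,0,0],[0,0,0]], dr=[[0,0,0],[0,0,0]], hand=[255,255])

```text
time_s: 11.1
ee_pos: [0.5522, 0.1675, 0.1081]
orientation: [-2.208, -2.234, -0.005]
wrist_force: [-0.1, 5.7, 3.4]
opening: 0.0079
grasp_force: 72.4
```

```bash
python3 s.py
```

```text
11.1 [0.5522 0.1675 0.1081] [ 0.148  0.364 -0.147  1.057  0.002  1.707] theta 0.012 [ 1.253 -0.008  1.263] [-0.1  5.7  3.4] 1.419 0.007875352046367481
```

Request:
drive_tool(xyz=[[0,0,0],[0,0,0]], dr=[[0,0,0.05],[0,0,0.05]], hand=[255,255])

```text
time_s: 11.3
ee_pos: [0.5521, 0.1675, 0.108]
orientation: [-2.151, -2.289, -0.005]
wrist_force: [0.7, 7.2, 3.7]
opening: 0.0075
grasp_force: 59.7
```

```bash
python3 s.py
```

```text
11.3 [0.5521 0.1675 0.108 ] [ 0.148  0.364 -0.148  1.057  0.002  1.656] theta 0.062 [ 1.306 -0.07   0.692] [0.7 7.2 3.7] 0.079 0.007503768767746678
```

Request:
drive_tool(xyz=[[0,0,0],[0,0,0]], dr=[[0,0,0.05],[0,0,0.05]], hand=[255,255])

```text
time_s: 11.5
ee_pos: [0.5521, 0.1674, 0.108]
orientation: [-2.094, -2.341, -0.005]
wrist_force: [0.6, 7.5, 4.2]
opening: 0.0076
grasp_force: 58.8
```

```bash
python3 s.py
```

```text
11.5 [0.5521 0.1674 0.108 ] [ 0.148  0.364 -0.147  1.057  0.002  1.607] theta 0.112 [1.413 0.029 0.125] [0.6 7.5 4.2] -0.486 0.007585136493050663
```

Request:
drive_tool(xyz=[[0,0,0],[0,0,0],[0,0,0],[0,0,0],[0,0,0]], dr=[[0,0,0.12],[0,0,0.24],[0,0,0.36],[0,0,0.48],[0,0,0.6]], hand=[255,255,255,255,255])

```text
time_s: 12.0
ee_pos: [0.5517, 0.1673, 0.108]
orientation: [-1.304, -2.858, -0.004]
wrist_force: [-1.4, 5.3, 5.6]
opening: 0.0075
grasp_force: 59.0
```

Request:
drive_tool(xyz=[[0,0,0],[0,0,0],[0,0,0],[0,0,0],[0,0,0]], dr=[[0,0,0.12],[0,0,0.24],[0,0,0.36],[0,0,0.48],[0,0,0.6]], hand=[255,255,255,255,255])

```text
time_s: 12.5
ee_pos: [0.5515, 0.1669, 0.108]
orientation: [0.402, 3.115, 0.003]
wrist_force: [-3.0, 3.4, 6.2]
opening: 0.0078
grasp_force: 59.1
```

Request:
drive_tool(xyz=[[0,0,0],[0,0,0],[0,0,0],[0,0,0],[0,0,0]], dr=[[0,0,0.1],[0,0,0.2],[0,0,0.3],[0,0,0.36],[0,0,0.36]], hand=[255,255,255,255,255])

```text
time_s: 13.0
ee_pos: [0.5515, 0.1667, 0.108]
orientation: [-0.158, 3.137, 0.002]
wrist_force: [-4.2, 3.2, 5.8]
opening: 0.0075
grasp_force: 59.1
```

Request:
drive_tool(xyz=[[0,0,0],[0,0,0],[0,0,0],[0,0,0],[0,0,0]], dr=[[0,0,0],[0,0,0],[0,0,0],[0,0,0],[0,0,0]], hand=[255,255,255,255,255])

```text
time_s: 13.5
ee_pos: [0.5515, 0.1667, 0.108]
orientation: [-0.155, 3.137, 0.002]
wrist_force: [-2.3, 3.6, 6.0]
opening: 0.0079
grasp_force: 59.1
```

```bash
python3 s.py
python3 - <<'E'
from h import *
im,d=r.grab_frame("wrist"); cv2.imwrite("pics/w3.png",im)
im,d=r.grab_frame("top"); P=cloud("top",d); Z=P[...,2]
mm=(Z>.1)&(Z<.125)&(P[...,1]<.05)&(P[...,1]>-.08)&(abs(P[...,0]-.53)<.1); print("handle",P[mm].mean(0),mm.sum())
E
```

```text
13.5 [0.5515 0.1667 0.108 ] [ 1.470e-01  3.640e-01 -1.480e-01  1.058e+00  1.000e-03  4.900e-02] theta 1.669 [0.536 0.586 0.086] [-2.3  3.6  6. ] 0.062 0.00788997785230379
handle [ 0.47790645 -0.00242602  0.11457136] 76
```

View pics/w3.png

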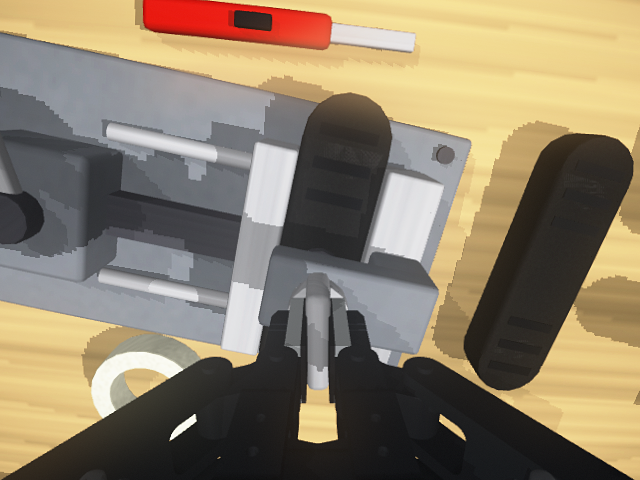

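The wing at (317,310) sits flat between the pads. The bar at (345,180) is flush between both jaws, and the crank handle hasn't moved. Hand angle is 1.56 rad back from the seat, so the thumbscrew is at ≈2.94. Handing in.

```bash
python3 -c "
from plant import r
print(r.job_done())"
```

```text
the job is handed in; nothing more can be done
None
```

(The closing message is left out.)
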